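# Let a box of staples out of the lever dispenser and ease its lid shut

### The job

Let the box of staples out of the dispenser: push the blue paddle at its side down with closed fingertips until the lid stands wide open, keep it down until the box has slid out into the tray, then ease the paddle back up slowly so that the lid comes to rest fully shut without slamming. Work the paddle only: grasp nothing, do not touch the lid or the box, and leave everything else where it is.

Things in the scene. Friction and masses are not known exactly. Their poses are not given: they have to be found in the camera images.
- dispenser: white box dispenser fixed to the table, 258x100 mm on a grey base plate, 110 mm high. Origin on the table plane; z up, -x is its front (tray side), +y to the left of someone facing its front. The base plate runs from x=-158 to +100 mm and y=-50 to +50; the open tray in front of the hopper runs from x=-152 to -48 mm, y=-26 to +26, its floor sloping gently (8 deg) down to a lip at the front, dark grey, side walls 37 mm above the table; the hopper runs from x=-50 to +90 mm.
- paddle (a point): centre of the top face of the blue paddle (40 mm along the dispenser's x, 50 mm along its y, 8 mm thick) on the end of the lever; it stands out at the dispenser's right (-y) side, at (-90, -105, 111) mm in the dispenser's frame when up. It moves with the lever, along an arc of 166 mm radius about lever_pivot, down to (-95, -105, 52) mm. Its face slopes 0.18 rad up to the front when up, 0.18 rad down to the front when fully down. Nothing stands beneath it.
- lever_pivot (a point): point on the lever's pivot axis (parallel to the dispenser's y axis) in the plane of the paddle's centre, at (70, -105, 68) mm in the dispenser's frame
- lever (a joint): lever angle: 0 up (rest), 0.36 rad fully down on its stop. A spring pushes it up: about 4 N at the paddle to start it, about 5 N when fully down. Let go, it flies up and the lid slams.
- lid_angle (a joint): lid angle: 0 shut, 0.54 rad wide open. Geared to the lever: lid = 1.5 x lever. Springs shut with the lever.
- lid: the lid: clear hood with blue rim, 124 mm long, 64 mm wide, with a front apron that closes the hopper's mouth; origin on its hinge at (70, 0, 108) mm in the dispenser's frame. When open its front reaches 175 mm above the table and forward to x=-135 mm, within y=-32 to +32 mm.
- staple_box_center (a point): centre of the small cream cardboard box of staples, 41x74x27 mm, that waits on the polished ramp inside the hopper and slides out by itself within about a second when the lid is open
- staple_box: the same box; origin at the centre of its underside
- tray (a point): the point of the tray's floor under the box's centre once the box has slid down to the lip, at (-116, 0, 11) mm in the dispenser's frame
- rubber_stamp: bystander: wooden rubber stamp standing upright, 28x58x73 mm; origin at the centre of its underside
- eraser: bystander: grey and white eraser, 23x52x13 mm; origin at the centre of its underside
- glue_stick: bystander: white glue stick with dark cap lying down, 28x95x28 mm; origin at the centre of its underside
- tape_roll: bystander: roll of beige tape lying flat, 104 mm across, 25 mm high; origin at the centre of its underside
- grey_marker: bystander: white marker with grey cap lying down, 16x125x18 mm; origin at the centre of its underside

How it is judged:
By the outcome, as a careful person would: the job done as asked, in the order asked, and still so for the second after the job is handed in, with the robot touching nothing.
It also fails if it takes over 40 s, if anything falls off the work surface, if the arm or the gripper's body presses on something with over 40 N, if the wrist force passes 120 N, or if a joint passes its speed limit or range.

### The arm

A 6-joint arm with a two-finger parallel gripper is mounted at the origin on a cart in front of the work surface, level with it; the furniture and walls round the work are solid. World frame = base frame: x ahead of the robot, y to its left, z up, the work surface at z = 0. Lengths are in m, angles in rad, forces in N, time in s.
With the tool pointing down it reaches from about 0.325 to 0.775 m from the base axis. Payload 5.5 kg.
Tool frame: the origin (TCP) lies on the mounting face of the last link; the fingertips stand 173 mm ahead of it and the grasp point (between the pads) lies 155 mm ahead of it (bot.tips_ahead is the distance from the TCP to the fingertips, in m); z points along the fingers, y is the direction in which the jaws open and shut (so a half turn about z gives the same grasp; the last joint's range is limited). The gripper opens to 85 mm and grips with 20 to 120 N. Pads are 22 mm wide; open, the fingers measure 114 mm over their backs; the gripper's body (76 mm by 85 mm) begins 54 mm behind the grasp point. The pads swing forward as they close: fully open they stand 13 mm farther back than shut.
Start: joints at [1.215, 0.091, 1.231, -0, 1.82, -0.057], TCP at [0.177, 0.573, 0.405] pointing down, gripper open.
Joint ranges: [-2.87, 2.87], [-0.86, 2.18], [0.17, 2.46], [-1.51, 4.65], [0.06, 2.69], [-2.65, 2.65]. Speed limits (rad/s): [2.57, 2.57, 3.01, 3.14, 3.14, 3.14].

### API

Orientations are given as [roll, pitch, yaw] about the fixed x, y, z axes, in that order (R = Rz(yaw) Ry(pitch) Rx(roll)).
In Python, from rig import bot gives the robot as it stands.
- The arm moves only by the tool drive_tool, never from a script. Its argument "moves" is a list of rows, each a list of 5 numbers: the shift along the tool's x, y, z in units of 30 mm (1.0 is 30 mm), then the turn about the tool's z in rad, then the opening, from -1 (shut) to 1 (fully open), so that 0 is half open. In form: [[tx, ty, tz, yaw, gripper], ...]. A call has exactly 5 rows; each row shifts and turns the commanded pose from where the row before left it, along the tool's axes as they then stand; what a row does not reach is not made up. A row lasts 1/12 s, in which the tool goes at most 41.7 mm and 7.16 degrees, less where a joint would pass 70% of its speed; a pose out of reach is approached as far as the arm can. A call is refused whole if a number of a shift passes 1 or a number of a turn 0.125, either way. A call with a gripper value outside its range is refused whole. The fingers move at their own pace and stop on an object; "force" is the grip in N (left out, the last holds). Time passes only in rows, so rows that do not move let the fingers close, or fill a call up. It gives the time, the measured TCP pose, the force and the opening at its end, in the units of the state.
- bot.state(): the state, without advancing time (a new reading comes with each control period).
- bot.snapshot(name): name is "scene" or "top"; returns the picture (400x640x3 uint8, red, green, blue); there is no depth.
- bot.calibration(name): a dict with "vertical_fov" (degrees; the focal length in pixels is half the picture's height over the tangent of half this angle, whatever the lens; pixels are square), "cx", "cy" (the principal point, pixels), "k1" (the pictures are not rectified: a ray, as slopes to the right and down, at radius r is drawn at 1 + k1 r^2 times it, then the intrinsics apply), "world_to_cam" (4x4, takes a point from world to camera coordinates). Camera axes: x right, y down, z forward; pixel columns grow to the right and rows downward; lengths in m; the calibration is good to about 2 mm. A picture is of the moment at which its call begins. calibration takes no time and is no camera call.
- bot.sign_off(): hands the job in, once; it reports no verdict.
Trained networks look in the newest picture that a camera, given by its name, has taken for a name from the list of things; names that differ only in an ending like _2 or _b are one class to them, and where a whole thing is asked for, a point or a joint stands for the part that bears it (a point fixed in the world has none). Each returns a list of dicts, best first, with "conf" (0 to 1); they miss things now and then, are a little off and sometimes report something else, mostly with a low value. They report only what shows in the picture. A call takes as long as a camera call.
- bot.look_for(target, camera): "centre" ([x, y, z] in m, in the coordinates of the camera as it stood for that picture, good to about 4 mm: the middle of the surface that is visible of it).
The state is a dict: "t": time; "joint_pos": joint angles; "qvel": joint speeds; "joint_torque": joint torques, N m; "eef_pos": TCP position; "eef_rot": TCP orientation; "contact_force": force on the tool from outside, world axes, zero at the start; "ft_torque": the same for the moment, N m; "width": finger opening in m.
Only numpy, scipy, OpenCV 4.12 (cv2) and the standard library are available. Lean on these libraries where they do the work, as an engineer would, in place of code of your own. Each camera call takes 0.05 s, during which the arm holds its last target.

## Working session

There is one attempt and no reset: what is moved stays moved. The work goes in short steps, Python scripts to look and compute and a tool call to move; the robot and the scene stay as the last step left them, time stands still between calls to the robot, and variables do not carry over. Pictures are saved under pics/ and viewed, and the job is handed in when it is done.

Besides the shell and the picture viewer there is one more tool, called as name(argument=value, ...), one argument or row to a line, values as JSON. drive_tool: Moves the arm, as the interface text tells. Its arguments: {"type":"object","properties":{"moves":{"type":"array","items":{"type":"array","items":{"type":"number"}}},"force":{"type":"number"}},"required":["moves"]}

```bash
mkdir -p pics; python3 - <<'E'
from rig import bot
import cv2, numpy as np
s=bot.state();print(s)
for n in("scene","top"):
    im=bot.snapshot(n);cv2.imwrite(f"pics/{n}0.png",im[:,:,::-1]);c=bot.calibration(n);print(n,c)
    W=np.linalg.inv(np.array(c["world_to_cam"]))
    for t in("dispenser","paddle","lid","rubber_stamp","glue_stick","tape_roll","eraser","grey_marker"):
        for d in bot.look_for(t,n)[:2]:
            print(t,round(d["conf"],2),(W@np.r_[d["centre"],1])[:3].round(3))
E
```

```text
{'t': 0.0, 'joint_pos': array([ 1.21529621e+00,  9.18754417e-02,  1.23192064e+00,  9.54141605e-06,
        1.81980446e+00, -5.66618153e-02]), 'qvel': array([ 0.00050488,  0.00061673,  0.00058961, -0.00028904,  0.00019289,
        0.00142097]), 'joint_torque': array([ 7.70436327e-05, -4.58743823e+01, -4.18014443e+01, -4.25272447e-05,
        1.21860954e-02, -2.59267739e-05]), 'eef_pos': array([0.17664333, 0.57346504, 0.40352098]), 'eef_rot': array([-3.13958852e+00, -1.22946213e-04,  2.84275657e+00]), 'contact_force': array([-0.75193427, -0.10130277,  0.29067259]), 'ft_torque': array([-0.01644033,  0.01304849,  0.00624129]), 'width': 0.08516552589711059}
scene {'vertical_fov': 47.70264395889967, 'cx': 326.33772647102955, 'cy': 199.39212969447743, 'k1': -0.019258253210006047, 'world_to_cam': array([[-0.54947667, -0.83545159, -0.00979951,  0.36042487],
       [-0.33999888,  0.23430031, -0.91077117,  0.28583718],
       [ 0.76320125, -0.49711568, -0.41279516,  0.55953318],
       [ 0.        ,  0.        ,  0.        ,  1.        ]])}
dispenser 0.83 [0.61  0.119 0.036]
paddle 0.54 [0.561 
[... 285 characters left out ...]
  0.009]
top {'vertical_fov': 45.2160216717931, 'cx': 317.7894893476391, 'cy': 191.121809122199, 'k1': -0.12569440917139604, 'world_to_cam': array([[ 0.00890444, -0.99988872,  0.01196875,  0.02233724],
       [-0.98029253, -0.0110909 , -0.19723981,  0.61182577],
       [ 0.19735061, -0.00997657, -0.98028221,  1.19383144],
       [ 0.        ,  0.        ,  0.        ,  1.        ]])}
dispenser 0.67 [0.611 0.102 0.073]
paddle 0.84 [0.568 0.04  0.106]
paddle 0.74 [ 0.681 -0.041  0.025]
lid 0.81 [0.674 0.107 0.107]
rubber_stamp 0.7 [0.545 0.23  0.016]
glue_stick 0.62 [ 0.682 -0.043  0.025]
tape_roll 0.75 [0.701 0.239 0.025]
eraser 0.66 [0.476 0.193 0.013]
grey_marker 0.64 [ 0.543 -0.076  0.01 ]
```

View pics/scene0.png

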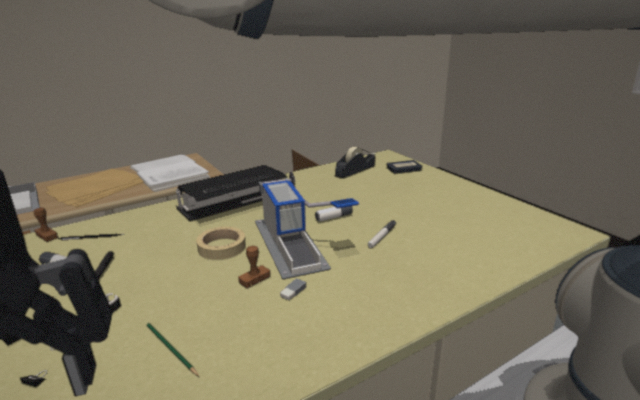

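View pics/top0.png

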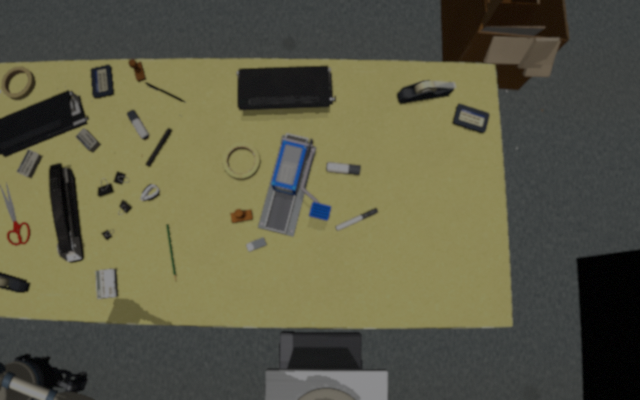

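The scene view shows the dispenser at about (290,235) with its paddle at (345,204). In the top view the plate's front corners are near (262,228) and (293,234), the rear corners near (283,137) and (313,139), and the paddle is at (320,211). I'll zoom in to fit the pose.

```bash
python3 - <<'E'
import cv2
im=cv2.imread("pics/top0.png")[125:245,230:390];cv2.imwrite("pics/topz.png",cv2.resize(im,None,fx=5,fy=5,interpolation=cv2.INTER_CUBIC))
im=cv2.imread("pics/scene0.png")[170:290,240:400];cv2.imwrite("pics/scenez.png",cv2.resize(im,None,fx=5,fy=5,interpolation=cv2.INTER_CUBIC))
E
```

```text
(no output)
```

View pics/topz.png

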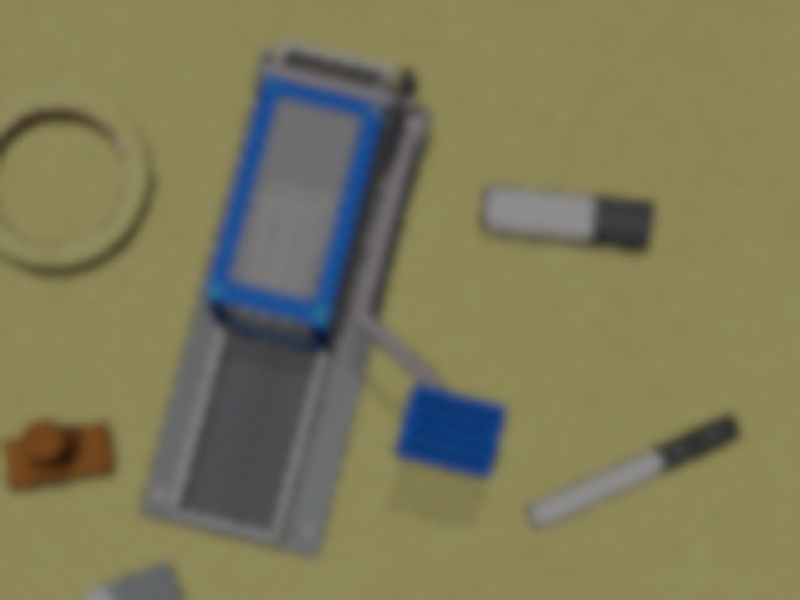

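View pics/scenez.png

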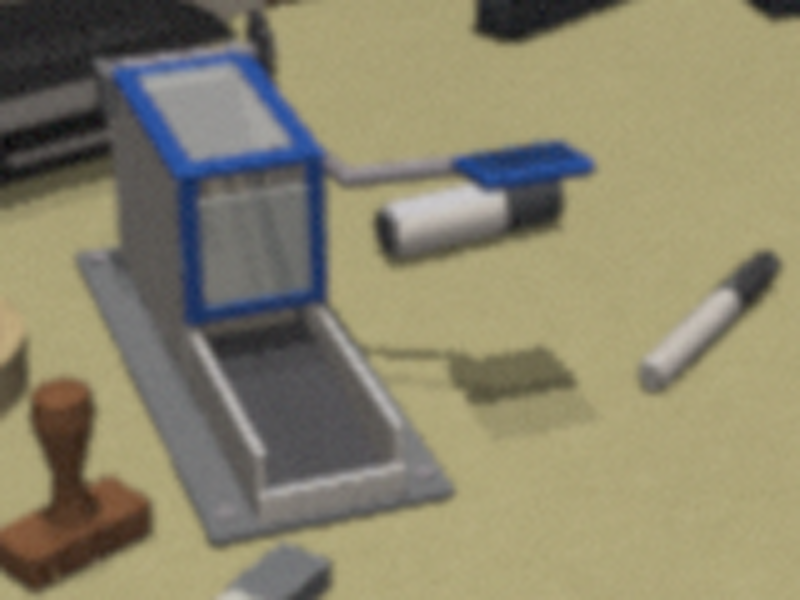

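```bash
cat > h.py <<'E'
import numpy as np, cv2
from rig import bot
def proj(n,P):
    c=bot.calibration(n);T=np.array(c["world_to_cam"]);f=200/np.tan(np.radians(c["vertical_fov"]/2))
    p=np.atleast_2d(P)@T[:3,:3].T+T[:3,3]
    s=p[:,:2]/p[:,2:];s=s*(1+c["k1"]*(s**2).sum(1,keepdims=True))
    return s*f+[c["cx"],c["cy"]]
def d2w(q,P):
    P=np.atleast_2d(P);c,s=np.cos(q[2]),np.sin(q[2])
    return P@np.array([[c,-s,0],[s,c,0],[0,0,1]]).T+[q[0],q[1],0]
E
python3 - <<'E'
from h import *
from scipy.optimize import least_squares
c=np.cos(.18)*.02;s=np.sin(.18)*.02
pad=[[-.09+c,-.08,.111-s],[-.09+c,-.13,.111-s],[-.09-c,-.13,.111+s],[-.09-c,-.08,.111+s]]
D=np.array([[-.158,.05,.005],[-.158,-.05,.005],[.1,-.05,.005]]+pad)
zt=np.array([[143,513],[318,555],[428,110],[418,385],[506,407],[491,475],[397,457]])/5+[229.6,124.6]
Ds=np.array([[-.158,.05,.005],[-.158,-.05,.005]]+pad[:3])
zs=np.array([[213,543],[453,492],[455,158],[578,143],[597,165]])/5+[239.6,169.6]
f=lambda q:np.r_[(proj("top",d2w(q,D))-zt).ravel(),(proj("scene",d2w(q,Ds))-zs).ravel()]
r=least_squares(f,[.6,.1,-.2],loss="soft_l1");q=r.x;print(q,f(q).reshape(-1,2).round(1))
print("pad up/down",d2w(q,[[-.09,-.105,.111],[-.095,-.105,.052],[.07,-.105,.068]]).round(4))
np.save("q.npy",q)
E
```

```text
[ 0.66283675  0.10478297 -0.23256603] [[-0.9  0.5]
 [ 0.1  1. ]
 [ 1.1  0.2]
 [-1.2 -0.3]
 [ 0.7  0.1]
 [ 0.   1.2]
 [-0.8  0. ]
 [-0.1 -0.7]
 [ 1.  -0.7]
 [-0.9 -0.7]
 [-3.2 -1.3]
 [ 0.7 -1.5]]
pad up/down [[ 0.5511  0.0234  0.111 ]
 [ 0.5462  0.0245  0.052 ]
 [ 0.7068 -0.0135  0.068 ]]
```

drive_tool(
  moves=[
    [-0.8, -0.64, 0, 0, -1],
    [-0.8, -0.64, 0, 0, -1],
    [-0.8, -0.64, 0, 0, -1],
    [-0.8, -0.64, 0, 0, -1],
    [-0.8, -0.64, 0, 0, -1],
  ],
)

```text
t: 1.32
eef_pos: [0.2635, 0.4451, 0.4047]
eef_rot: [3.141, 0.0, 2.843]
contact_force: [0.6, 0.9, -0.2]
width: 0.0255
```

drive_tool(
  moves=[
    [-0.8, -0.64, 0, 0, -1],
    [-0.8, -0.64, 0, 0, -1],
    [-0.8, -0.64, 0, 0, -1],
    [-0.8, -0.64, 0, 0, -1],
    [-0.8, -0.64, 0, 0, -1],
  ],
)

```text
t: 1.73
eef_pos: [0.3499, 0.3179, 0.4049]
eef_rot: [3.141, 0.0, 2.843]
contact_force: [0.1, 1.1, -0.6]
width: 0.0002
```

drive_tool(
  moves=[
    [-0.8, -0.64, 0, 0, -1],
    [-0.8, -0.64, 0, 0, -1],
    [-0.8, -0.64, 0, 0, -1],
    [-0.8, -0.64, 0, 0, -1],
    [-0.8, -0.64, 0, 0, -1],
  ],
)

```text
t: 2.15
eef_pos: [0.4364, 0.1908, 0.4049]
eef_rot: [3.141, 0.0, 2.843]
contact_force: [0.1, 0.7, 0.1]
width: 0.0003
```

drive_tool(
  moves=[
    [-0.76, -0.6, 0, 0, -1],
    [-0.76, -0.6, 0, 0, -1],
    [-0.76, -0.6, 0, 0, -1],
    [-0.76, -0.6, 0, 0, -1],
    [-0.76, -0.6, 0, 0, -1],
  ],
)

```text
t: 2.57
eef_pos: [0.5189, 0.0713, 0.4049]
eef_rot: [3.141, 0.0, 2.843]
contact_force: [-0.1, 0.6, 0.1]
width: -0.0
```

drive_tool(
  moves=[
    [-0.75, -0.6, 0, -0.066, -1],
    [-0.74, -0.6, 0, 0, -1],
    [0, 0, 0.8, 0, -1],
    [0, 0, 0.8, 0, -1],
    [0, 0, 0.8, 0, -1],
  ],
)

```text
t: 2.98
eef_pos: [0.5523, 0.0254, 0.332]
eef_rot: [3.141, 0.001, 2.908]
contact_force: [-0.1, 0.7, -0.4]
width: -0.0
```

```bash
python3 - <<'E'
from h import *
s=bot.state();print(s["t"],s["eef_pos"],s["eef_rot"],s["contact_force"])
q=np.load("q.npy");tip=np.array(s["eef_pos"])-[0,0,.173]
for n,(a,b) in(("scene",(300,150)),("top",(270,150))):
    im=bot.snapshot(n)[:,:,::-1].copy();z=cv2.resize(im[b:b+100,a:a+133],None,fx=6,fy=6,interpolation=cv2.INTER_CUBIC)
    print(n,(proj(n,tip)-[a,b])*6,(proj(n,d2w(q,[[-.09,-.105,.111]]))-[a,b])*6)
    cv2.imwrite(f"pics/{n}1.png",z)
E
```

```text
2.9833 [0.55232344 0.025436   0.33204216] [3.14132425e+00 8.78600478e-04 2.90750410e+00] [-0.12033171  0.68836598 -0.42043953]
scene [[260.62203307 173.5650579 ]] [[266.95998197 304.74608089]]
top [[296.09865755 344.06254937]] [[299.34391002 366.15309561]]
```

View pics/scene1.png

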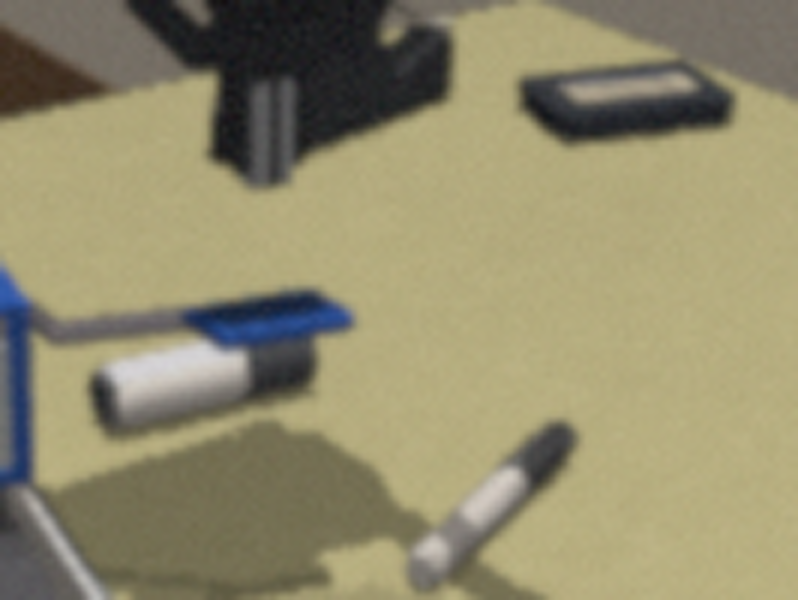

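View pics/top1.png

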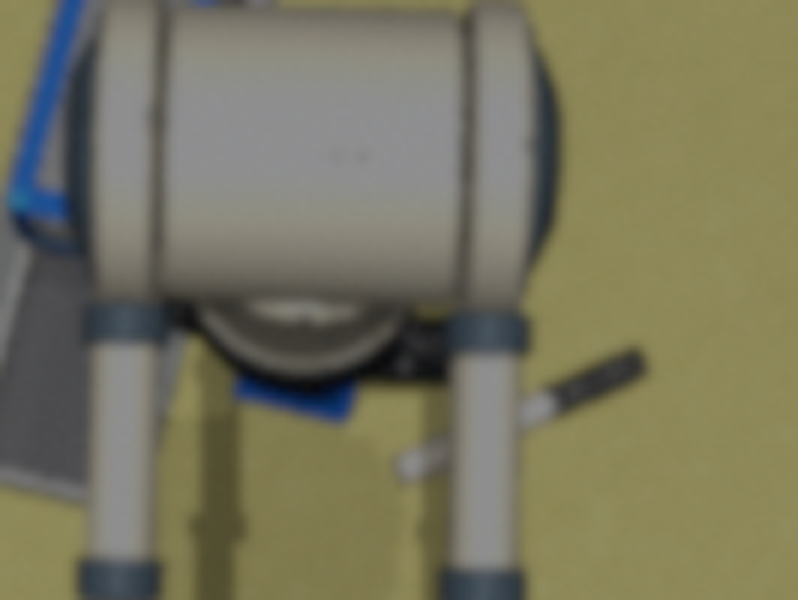

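The tips are shut and sit directly above the paddle: (265,180) against (267,305) in the zoomed scene view. Next I lower to just above it, then press in small steps.

drive_tool(
  moves=[
    [0, -0.15, 0.4, 0, -1],
    [0, 0, 0.4, 0, -1],
    [0, 0, 0.3, 0, -1],
    [0, 0, 0.15, 0, -1],
    [0, 0, 0.1, 0, -1],
  ],
)

```text
t: 3.5
eef_pos: [0.5509, 0.0219, 0.2916]
eef_rot: [-3.142, -0.0, 2.909]
contact_force: [-0.0, 0.4, -0.1]
width: 0.0001
```

drive_tool(
  moves=[
    [0, 0, 0.1, 0, -1],
    [0, 0, 0.1, 0, -1],
    [0, 0, 0.1, 0, -1],
    [0, 0, 0.1, 0, -1],
    [0, 0, 0.1, 0, -1],
  ],
)

```text
t: 3.92
eef_pos: [0.551, 0.0219, 0.2778]
eef_rot: [3.141, 0.001, 2.909]
contact_force: [-1.8, -0.1, 3.4]
width: -0.0
```

drive_tool(
  moves=[
    [0, 0, 0.1, 0, -1],
    [0, 0, 0.1, 0, -1],
    [0, 0, 0.1, 0, -1],
    [0, 0, 0.1, 0, -1],
    [0, 0, 0.1, 0, -1],
  ],
)

```text
t: 4.33
eef_pos: [0.5509, 0.0219, 0.2619]
eef_rot: [3.142, -0.0, 2.909]
contact_force: [-2.2, 0.3, 4.2]
width: -0.0003
```

drive_tool(
  moves=[
    [0, 0, 0.12, 0, -1],
    [0, 0, 0.12, 0, -1],
    [0, 0, 0.12, 0, -1],
    [0, 0, 0.12, 0, -1],
    [0, 0, 0.12, 0, -1],
  ],
)

```text
t: 4.75
eef_pos: [0.5508, 0.0219, 0.2437]
eef_rot: [-3.142, -0.001, 2.909]
contact_force: [-4.6, 0.9, 4.2]
width: -0.0001
```

drive_tool(
  moves=[
    [0, 0, 0.1, 0, -1],
    [0, 0, 0.1, 0, -1],
    [0, 0, 0.1, 0, -1],
    [0, 0, 0.06, 0, -1],
    [0, 0, 0.04, 0, -1],
  ],
)

```text
t: 5.17
eef_pos: [0.551, 0.0218, 0.2319]
eef_rot: [-3.142, 0.0, 2.909]
contact_force: [-3.2, 1.6, 4.5]
width: 0.0
```

drive_tool(
  moves=[
    [0, 0, 0.03, 0, -1],
    [0, 0, 0.03, 0, -1],
    [0, 0, 0.03, 0, -1],
    [0, 0, 0, 0, -1],
    [0, 0, 0, 0, -1],
  ],
)

```text
t: 5.58
eef_pos: [0.551, 0.0218, 0.2296]
eef_rot: [3.142, 0.0, 2.909]
contact_force: [-2.7, 0.9, 4.7]
width: 0.0004
```

drive_tool(
  moves=[
    [0, 0, 0.03, 0, -1],
    [0, 0, 0.03, 0, -1],
    [0, 0, 0, 0, -1],
    [0, 0, 0, 0, -1],
    [0, 0, 0, 0, -1],
  ],
)

```text
t: 6.0
eef_pos: [0.5511, 0.0218, 0.2279]
eef_rot: [3.142, 0.001, 2.909]
contact_force: [-1.3, 0.7, 5.2]
width: 0.0001
```

```bash
cat > look.py <<'E'
from h import *
import sys
k=sys.argv[1]
for n,(a,b) in(("scene",(240,150)),("top",(240,130))):
    im=bot.snapshot(n)[:,:,::-1];cv2.imwrite(f"pics/{n}{k}.png",cv2.resize(im[b:b+120,a:a+160],None,fx=5,fy=5,interpolation=cv2.INTER_CUBIC))
    W=np.linalg.inv(np.array(bot.calibration(n)["world_to_cam"]));q=np.load("q.npy");c,s=np.cos(q[2]),np.sin(q[2])
    for t in ("staple_box","lid"):
        for d in bot.look_for(t,n)[:1]:
            p=(W@np.r_[d["centre"],1])[:3]-[q[0],q[1],0];print(n,t,round(d["conf"],2),np.round([c*p[0]+s*p[1],-s*p[0]+c*p[1],p[2]],3))
print(bot.state()["t"],bot.state()["contact_force"],bot.state()["eef_pos"])
E
python3 look.py 2
```

```text
scene staple_box 0.98 [-0.127  0.003  0.031]
scene lid 0.7 [-0.126  0.007  0.034]
top staple_box 0.78 [-0.117  0.001  0.038]
top lid 0.84 [0.012 0.012 0.133]
6.3 [-1.59143565  0.16614196  4.54967656] [0.55108488 0.02177379 0.22788584]
```

View pics/scene2.png

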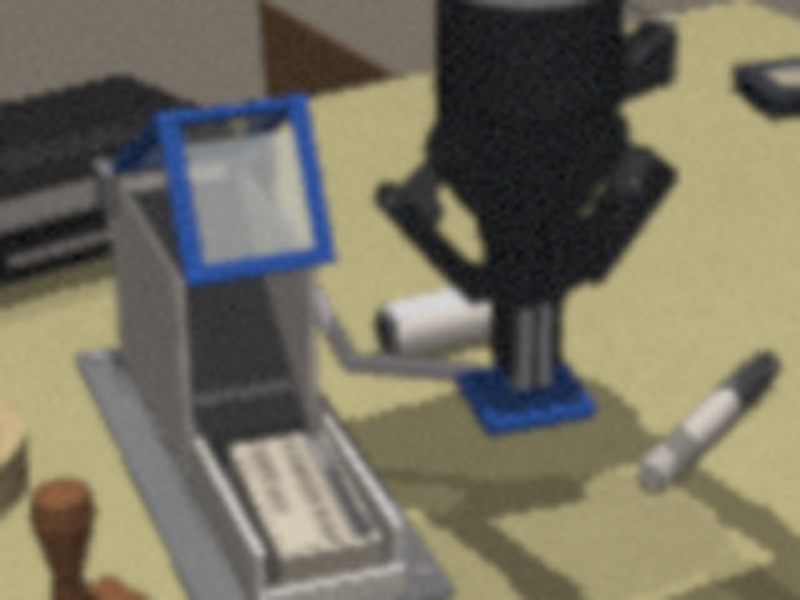

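The box lies at the tray's lip (300,500) and the lid is open. I'll nudge down until the force shows the stop, so the lid is certainly wide open.

drive_tool(
  moves=[
    [0, 0, 0.03, 0, -1],
    [0, 0, 0.03, 0, -1],
    [0, 0, 0, 0, -1],
    [0, 0, 0, 0, -1],
    [0, 0, 0, 0, -1],
  ],
)

```text
t: 6.72
eef_pos: [0.5511, 0.0218, 0.227]
eef_rot: [3.141, 0.001, 2.909]
contact_force: [-4.5, -0.2, 8.6]
width: 0.0002
```

The force rose to 8.6 N, so the lever is on its stop and the box is out. Now easing up slowly.

drive_tool(
  moves=[
    [0, 0, -0.03, 0, -1],
    [0, 0, -0.05, 0, -1],
    [0, 0, -0.05, 0, -1],
    [0, 0, -0.05, 0, -1],
    [0, 0, -0.05, 0, -1],
  ],
)

```text
t: 7.13
eef_pos: [0.5509, 0.0218, 0.2329]
eef_rot: [3.142, -0.0, 2.909]
contact_force: [-3.0, 0.9, 4.4]
width: 0.0001
```

drive_tool(
  moves=[
    [0, 0, -0.05, 0, -1],
    [0, 0, -0.05, 0, -1],
    [0, 0, -0.05, 0, -1],
    [0, 0, -0.05, 0, -1],
    [0, 0, -0.05, 0, -1],
  ],
)

```text
t: 7.55
eef_pos: [0.5508, 0.0218, 0.2403]
eef_rot: [-3.142, -0.001, 2.909]
contact_force: [-3.1, -0.1, 4.9]
width: 0.0003
```

drive_tool(
  moves=[
    [0, 0, -0.05, 0, -1],
    [0, 0, -0.05, 0, -1],
    [0, 0, -0.05, 0, -1],
    [0, 0, -0.05, 0, -1],
    [0, 0, -0.05, 0, -1],
  ],
)

```text
t: 7.97
eef_pos: [0.551, 0.0218, 0.2479]
eef_rot: [3.142, 0.0, 2.909]
contact_force: [-3.9, 1.2, 4.9]
width: -0.0001
```

drive_tool(
  moves=[
    [0, 0, -0.05, 0, -1],
    [0, 0, -0.05, 0, -1],
    [0, 0, -0.05, 0, -1],
    [0, 0, -0.05, 0, -1],
    [0, 0, -0.05, 0, -1],
  ],
)

```text
t: 8.38
eef_pos: [0.5512, 0.0217, 0.2556]
eef_rot: [3.141, 0.001, 2.909]
contact_force: [-0.6, 0.7, 4.3]
width: 0.0002
```

drive_tool(
  moves=[
    [0, 0, -0.05, 0, -1],
    [0, 0, -0.05, 0, -1],
    [0, 0, -0.05, 0, -1],
    [0, 0, -0.05, 0, -1],
    [0, 0, -0.05, 0, -1],
  ],
)

```text
t: 8.8
eef_pos: [0.5513, 0.0217, 0.2633]
eef_rot: [3.141, 0.002, 2.909]
contact_force: [2.8, -0.8, 3.3]
width: -0.0
```

drive_tool(
  moves=[
    [0, 0, -0.05, 0, -1],
    [0, 0, -0.05, 0, -1],
    [0, 0, -0.05, 0, -1],
    [0, 0, -0.05, 0, -1],
    [0, 0, -0.05, 0, -1],
  ],
)

```text
t: 9.22
eef_pos: [0.551, 0.0217, 0.2704]
eef_rot: [-3.141, 0.0, 2.909]
contact_force: [2.3, -0.7, 3.5]
width: 0.0001
```

drive_tool(
  moves=[
    [0, 0, -0.03, 0, -1],
    [0, 0, -0.03, 0, -1],
    [0, 0, -0.03, 0, -1],
    [0, 0, -0.03, 0, -1],
    [0, 0, -0.03, 0, -1],
  ],
)

```text
t: 9.63
eef_pos: [0.5509, 0.0218, 0.2748]
eef_rot: [-3.142, -0.0, 2.909]
contact_force: [2.2, -1.8, 3.0]
width: -0.0003
```

drive_tool(
  moves=[
    [0, 0, -0.03, 0, -1],
    [0, 0, -0.03, 0, -1],
    [0, 0, -0.03, 0, -1],
    [0, 0, -0.03, 0, -1],
    [0, 0, -0.03, 0, -1],
  ],
)

```text
t: 10.05
eef_pos: [0.551, 0.0218, 0.2793]
eef_rot: [-3.142, -0.0, 2.909]
contact_force: [2.5, -0.6, 3.3]
width: -0.0004
```

drive_tool(
  moves=[
    [0, 0, -0.02, 0, -1],
    [0, 0, -0.02, 0, -1],
    [0, 0, -0.02, 0, -1],
    [0, 0, -0.02, 0, -1],
    [0, 0, -0.02, 0, -1],
  ],
)

```text
t: 10.47
eef_pos: [0.551, 0.0218, 0.2823]
eef_rot: [3.142, -0.0, 2.909]
contact_force: [2.5, -1.0, 3.2]
width: 0.0003
```

drive_tool(
  moves=[
    [0, 0, -0.02, 0, -1],
    [0, 0, -0.02, 0, -1],
    [0, 0, -0.02, 0, -1],
    [0, 0, -0.02, 0, -1],
    [0, 0, -0.02, 0, -1],
  ],
)

```text
t: 10.88
eef_pos: [0.551, 0.0218, 0.2853]
eef_rot: [3.142, -0.0, 2.909]
contact_force: [2.2, 0.1, 3.2]
width: 0.0001
```

drive_tool(
  moves=[
    [0, 0, -0.02, 0, -1],
    [0, 0, -0.02, 0, -1],
    [0, 0, -0.02, 0, -1],
    [0, 0, -0.02, 0, -1],
    [0, 0, -0.02, 0, -1],
  ],
)

```text
t: 11.3
eef_pos: [0.5506, 0.0219, 0.2875]
eef_rot: [-3.141, -0.002, 2.909]
contact_force: [-0.0, -0.2, -0.3]
width: -0.0001
```

drive_tool(
  moves=[
    [0, 0, -0.02, 0, -1],
    [0, 0, -0.02, 0, -1],
    [0, 0, -0.02, 0, -1],
    [0, 0, -0.02, 0, -1],
    [0, 0, -0.02, 0, -1],
  ],
)

```text
t: 11.72
eef_pos: [0.551, 0.0218, 0.2913]
eef_rot: [-3.142, -0.0, 2.909]
contact_force: [0.6, -0.3, -0.5]
width: -0.0001
```

drive_tool(
  moves=[
    [0, 0, -0.3, 0, -1],
    [0, 0, -0.6, 0, -1],
    [0, 0, -0.8, 0, -1],
    [0, 0, -0.8, 0, -1],
    [0, 0, -0.3, 0, -1],
  ],
)

```text
t: 12.13
eef_pos: [0.551, 0.0218, 0.3802]
eef_rot: [3.14, 0.006, 2.909]
contact_force: [1.3, -0.1, 0.6]
width: 0.0001
```

```bash
python3 look.py 3
```

```text
scene staple_box 0.97 [-0.126  0.006  0.037]
scene lid 0.87 [-0.047 -0.006  0.11 ]
top staple_box 0.66 [-0.119  0.003  0.035]
top lid 0.57 [-0.012  0.023  0.106]
12.4333 [ 0.04056923  0.0997106  -0.3521869 ] [0.55086052 0.02181518 0.37314555]
```

View pics/scene3.png

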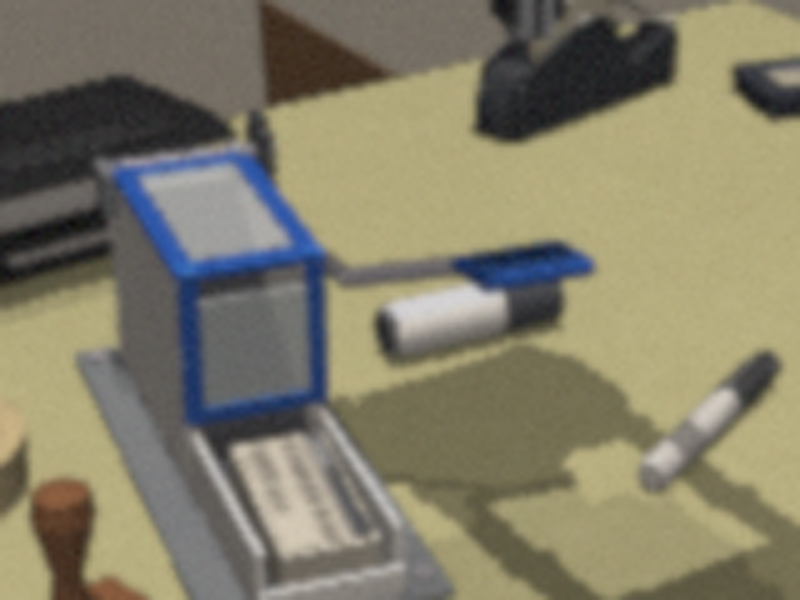

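View pics/top3.png

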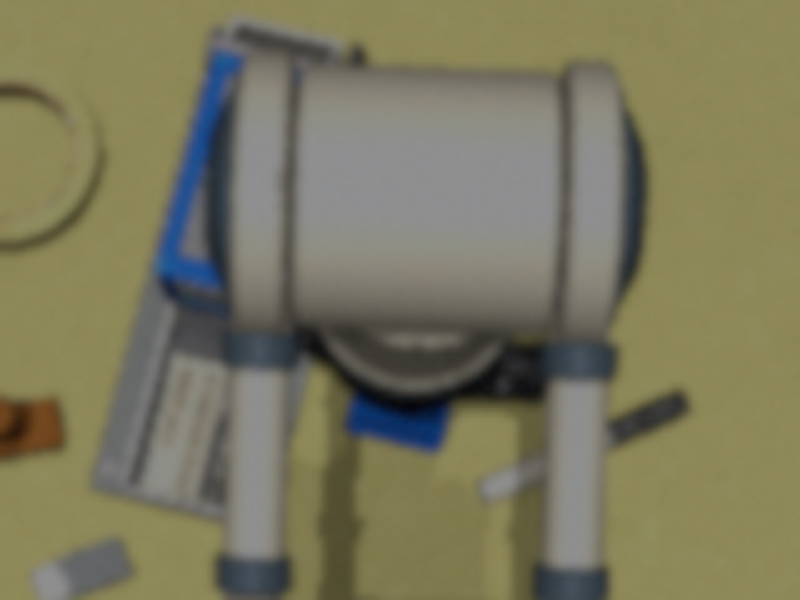

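The lid is shut with its rim at (190,270)–(320,260), exactly as at the start. The paddle is up at (525,262), the box is in the tray at (305,495), the bystanders haven't moved, and the arm is clear.

```bash
python3 -c "
from rig import bot
print(bot.sign_off())"
```

```text
the job is handed in; nothing more can be done
None
```

The box of staples is out in the tray, the lid is back fully shut, and I've handed the job in. It took about 12.5 s of the 40 s.

- **Opening:** I pushed the paddle down with closed fingertips until the force rose to 8.6 N, which showed the lever was on its stop. The lid stood open and the box had already slid to the tray's lip.
- **Closing:** I eased the paddle up at about 18 mm/s, slowing to about 7 mm/s at the end. The fingertip force stayed at 3–5 N until it dropped to zero where I expected the paddle to be fully up, so the lid was never let go.
- **Last checks:** In the final pictures the lid and paddle look as they did at the start. The bystanders in view look unmoved, and the arm was clear, with no contact force and the fingertips about 90 mm above the paddle.
- **Box position:** The box detector put it about 120–126 mm in front of the dispenser's origin, near the 116 mm expected. The two cameras differ by about 7 mm, but both pictures show it in the tray.
- **Detector mismatch:** At the start, the paddle detector was about 15–20 mm off the position I fitted from the pictures. I used the fitted position, and the contact heights agreed with it.
- **Not measured:** I had no direct reading of the lid angle. I judged "wide open" and "shut" from the force and the pictures.

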